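Fill the empty compartment of the jar crate

TASK

Two of the three openings in the covered wooden crate already hold a small white-capped powder jar. Put the third jar of the same kind, which stands on the bench among other containers, into the empty compartment: lower it upright right to the compartment floor before letting go, and leave the two stored jars standing in theirs.

Things in the scene. Friction and masses are not known exactly. Their poses are not given: they have to be found in the camera images.
- jar_crate: fixed plywood crate with cover board, 104 x 280 x 45 mm (own x, y, z). Origin: centre of its underside, on the bench; z up. Three square compartments, 74 x 74 mm, in a row along its own y, centred at x = 0, y = -88, 0 and +88 mm, open from the cover board's top (45 mm above the bench) down to a floor 8 mm above the bench. Two hold jars; any one of the three is empty.
- loose_jar: the jar to put away: closed, rigid, round, white cap, pale contents; diameter 52 mm (cap 51 mm, from 62 mm up), height 77 mm, 0.1 to 0.2 kg; upright on the bench outside the crate. Origin: centre of its underside; z up. The black-capped jar (58 mm wide, 89 high) and the flat white tub (58 wide, 40 high) near it are not wanted.
- stored_jar_1: a jar of the same kind and size (52 mm diameter, 77 mm high), loose, standing in one compartment of the crate and rising 40 mm above the cover board. Origin: centre of its underside; z up.
- stored_jar_2: the same, in another compartment. Origin: centre of its underside; z up.
There are look-alikes about, which are no part of the job. Leave any orange or purple look-alike of the loose_jar alone.

How it is judged:
At the end, for the whole second after the job is handed in: The loose jar stands at rest in the compartment that was empty: its underside less than 6 mm above the compartment floor, its centre within the row (15 mm across it), upright within 7 degrees; the two stored jars are within 30 mm of where they stood and upright within 10 degrees (x of loose_jar in the frame of jar_crate between -0.015 and 0.015 m and y of loose_jar in the frame of jar_crate between -0.103 and 0.103 m and z of loose_jar in the frame of jar_crate below 0.014 m and angle between loose_jar's own z axis and vertical below 0.12 rad and linear speed of loose_jar below 0.02 m/s and distance of each of stored_jar_1, stored_jar_2 from where it was at the start of the episode below 0.03 m and angle between each of stored_jar_1, stored_jar_2's own z axis and vertical below 0.17 rad); the robot touches nothing.
It fails at once if the loose jar is let go over the crate while more than 25 mm above the compartment floor (horizontal distance between loose_jar and jar_crate below 0.15 m and z of loose_jar in the frame of jar_crate above 0.033 m and contact force between the fingers and loose_jar below 0.05 N).
It fails at once if a stored jar is pulled out of its compartment or tipped over (distance of any of stored_jar_1, stored_jar_2 from where it was at the start of the episode above 0.04 m or angle between any of stored_jar_1, stored_jar_2's own z axis and vertical above 0.5 rad).
It also fails if it takes over 38 s, if anything falls off the work surface, if the arm or the gripper's body presses on something with over 40 N, if the wrist force passes 120 N, or if a joint passes its speed limit or range.

ROBOT

A 7-joint arm with a two-finger parallel gripper is mounted at the origin on a cart in front of the work surface, level with it; the furniture and walls round the work are solid. World frame = base frame: x ahead of the robot, y to its left, z up, the work surface at z = 0. Lengths are in m, angles in rad, forces in N, time in s.
With the tool pointing down it reaches from about 0.35 to 0.9 m from the base axis. Payload 8.1 kg.
Tool frame: the origin (TCP) lies at the centre of the arm's flange, where the gripper is bolted on; the fingertips stand 178 mm ahead of it and the grasp point (between the pads) lies 159 mm ahead of it; z points along the fingers, y is the line along which they close (so a half turn about z gives the same grasp; the last joint's range is limited). The gripper opens to 92 mm and grips with 3 to 60 N. Pads are 19 mm wide; open, the fingers measure 130 mm over their backs; the gripper's body (75 mm by 190 mm) begins 47 mm behind the grasp point.
Start: joints at [1.193, 0.434, 0.025, 1.573, -0.012, 1.134, -0.075], TCP at [0.17, -0.602, 0.405] pointing down, gripper open.
Joint ranges: [-2.62, 2.62], [-0.44, 2.09], [-1.27, 1.32], [0.08, 2.57], [-1.32, 4.46], [0.12, 2], [-2.74, 2.74]. Speed limits (rad/s): [2.22, 2.22, 3.01, 3.01, 3.14, 3.14, 3.14].

INTERFACE

Orientations are given as a rotation vector (axis times angle).
In Python, from bench import manip gives the robot as it stands. The module is installed in compiled form; this text tells all that it offers.
- The arm moves only by the tool servo_tool, never from a script. Its arguments are lists of equal length, an entry for each row: "fingers": the finger opening in mm, from 0 to 91.8; "slide": the shift along the tool's x, y, z in units of 30 mm (1.0 is 30 mm), a list of three; "roll": the turn about the tool's z in units of 8 degrees (1.0 is 8 degrees). In form: {"fingers": [fingers, ...], "slide": [[x, y, z], ...], "roll": [roll, ...]}. A call has exactly 5 rows; each row shifts and turns the commanded pose from where the row before left it, along the tool's axes as they then stand; what a row does not reach is not made up. A row lasts 1/10 s, in which the tool goes at most 50 mm and 8.59 degrees, less where a joint would pass 70% of its speed; a pose out of reach is approached as far as the arm can. A call is refused whole if a number of a shift passes 1 or a number of a turn 1, either way. A call with a gripper value outside its range is refused whole. The fingers move at their own pace and stop on an object; "grip_force" is the grip in N (left out, the last holds). Time passes only in rows, so rows that do not move let the fingers close, or fill a call up. It gives the time, the measured TCP pose, the force, the opening and the grip force at its end, in the units of the state.
- manip.read_state(): the state, without advancing time (a new reading comes with each control period).
- manip.read_camera(name): name is "side" or "top" or "wrist"; returns the picture (384x512x3 uint8, blue, green, red); there is no depth.
- manip.camera_model(name): a dict with "K" (3x3 intrinsics, pixels), "eye" and "orientation" of the camera in the world. Camera axes: x right, y down, z forward; pixel columns grow to the right and rows downward; lengths in m; the calibration is good to about 2 mm. A picture is of the moment at which its call begins: read the wrist's pose just before it. camera_model takes no time and is no camera call; for the wrist camera it gives the pose at the moment of the call.
- manip.job_done(): hands the job in; it is judged then, once.
The state is a dict: "time": time; "joint_pos": joint angles; "dq": joint speeds; "effort": joint torques, N m; "tcp_pos": TCP position; "eef_rot": TCP orientation; "wrist_force": force on the tool from outside, world axes, zero at the start; "wrist_torque": the same for the moment, N m; "width": finger opening in m; "grasp_force": force on a finger pad.
Only numpy, scipy, OpenCV 4.12 (cv2) and the standard library are available. Lean on these libraries where they do the work, as an engineer would, in place of code of your own. Each camera call takes 0.05 s, during which the arm holds its last target. There are 200 camera calls.

## Working session

There is one attempt and no reset: what is moved stays moved. The work goes in short steps, Python scripts to look and compute and a tool call to move; the robot and the scene stay as the last step left them, time stands still between calls to the robot, and variables do not carry over. Pictures are saved under pics/ and viewed, at most 10 in all, crops included, and the job is handed in when it is done.

Besides the shell and the picture viewer there is one more tool, called after "Call:" by a JSON object that holds its "op" and its "data". servo_tool: Moves the arm, as the interface text tells. Its arguments: {"type":"object","properties":{"fingers":{"type":"array","items":{"type":"number"}},"slide":{"type":"array","items":{"type":"array","items":{"type":"number"}}},"roll":{"type":"array","items":{"type":"number"}},"grip_force":{"type":"number"}},"required":["fingers","slide","roll"]}

```bash
mkdir -p pics
cat > h.py <<'E'
import numpy as np, cv2
from bench import manip
from scipy.spatial.transform import Rotation as R
def cam(n):
    m=manip.camera_model(n); o=np.array(m["orientation"],float)
    Rm=o if o.shape==(3,3) else (R.from_rotvec(o).as_matrix() if o.size==3 else R.from_quat(o).as_matrix())
    return np.array(m["K"],float),np.array(m["eye"],float),Rm
def ray(c,u,v):
    K,e,Rm=c; return e,Rm@np.linalg.inv(K)@np.array([u,v,1.])
def plane(c,u,v,z):
    e,d=ray(c,u,v); return e+d*(z-e[2])/d[2]
def proj(c,p):
    K,e,Rm=c; q=K@(Rm.T@(np.array(p)-e)); return q[:2]/q[2]
def tri(c1,p1,c2,p2):
    A=[];b=[]
    M=np.zeros((3,3));bb=np.zeros(3)
    for c,p in((c1,p1),(c2,p2)):
        e,d=ray(c,*p);d=d/np.linalg.norm(d);P=np.eye(3)-np.outer(d,d);M+=P;bb+=P@e
    return np.linalg.solve(M,bb)
E
python3 - <<'E'
from h import *
for n in("top","side"):
    print(n,manip.camera_model(n)); cv2.imwrite(f"pics/{n}0.png",manip.read_camera(n))
print(manip.read_state())
E
```

```text
top {'K': array([[449.45015958,   0.        , 257.21879958],
       [  0.        , 449.45015958, 190.8557622 ],
       [  0.        ,   0.        ,   1.        ]]), 'eye': array([0.4167571 , 0.03397456, 0.87937365]), 'orientation': array([-2.17395947,  2.22220299, -0.05700229])}
side {'K': array([[448.6366742,   0.       , 252.9864466],
       [  0.       , 448.6366742, 189.553827 ],
       [  0.       ,   0.       ,   1.       ]]), 'eye': array([0.02781129, 0.77130344, 0.59237009]), 'orientation': array([-0.62348766,  2.46257545, -1.3537311 ])}
{'time': 0.1, 'joint_pos': array([ 1.19341296,  0.43515843,  0.02502666,  1.57401782, -0.0116015 ,
        1.13400056, -0.07511953]), 'dq': array([ 6.41164982e-05, -2.35633070e-03, -1.04334137e-03, -2.43548017e-03,
        1.57632694e-03,  6.03905833e-04,  5.43364494e-04]), 'effort': array([ 2.72617581e-03, -6.69120669e+01,  9.87878367e-01, -3.15144432e+01,
       -6.04901905e-02,  3.72728601e-02,  7.39928601e-05]), 'tcp_pos': array([ 0.16947428, -0.60136523,  0.40401617]), 'eef_rot': array([-3.11063417e+00, -4.29866372e-01,  5.43767852e-04]), 'wrist_force': array([ 0.09933509, -0.31813687, -0.27525804]), 'wrist_torque': array([ 0.01945346,  0.03034499, -0.00188684]), 'grasp_force': 0.0, 'width': 0.09160807143180677}
```

Run:
```python
import cv2,numpy as np
a=cv2.imread("pics/top0.png");b=cv2.imread("pics/side0.png")
cv2.imwrite("pics/both.png",cv2.resize(np.vstack([a,b]),(800,1200))[:600])
```

```text
(no output)
```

View pics/top0.png

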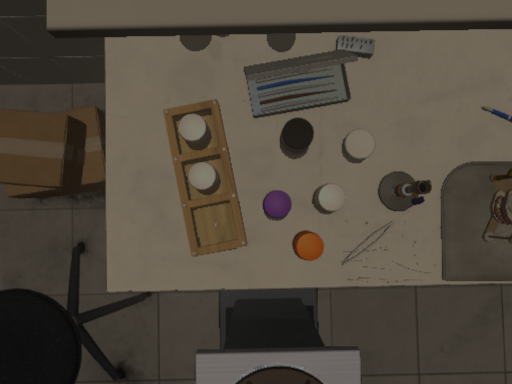

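View pics/side0.png

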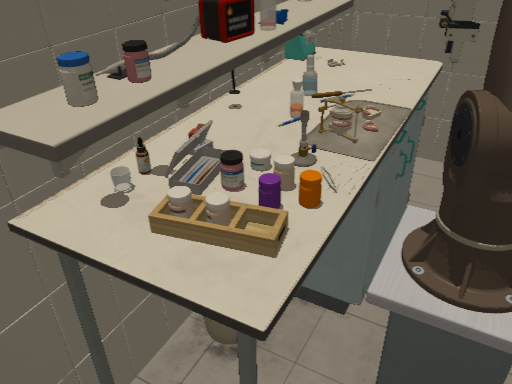

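Top view: the crate is at (205,178), with stored jars at (193,127) and (202,176). The compartment near (216,223) is empty.

Candidates: white cap at top (331,198) / side (285,172), a tall jar; white lid at top (360,144) / side (261,160), a low flat tub; black cap at top (297,135); purple at (277,204); orange at (310,246). The first fits, being white-capped, tall and pale. I'll confirm it in an enlarged crop and measure.

Run:
```python
from h import *
t=cv2.imread("pics/top0.png");s=cv2.imread("pics/side0.png")
a=cv2.resize(t[120:260,160:380],None,fx=2.5,fy=2.5,interpolation=cv2.INTER_CUBIC)
b=cv2.resize(s[130:255,145:335],None,fx=2.89,fy=2.0,interpolation=cv2.INTER_CUBIC)[:, :550]
b=cv2.resize(s[135:255,145:335],None,fx=550/190,fy=2,interpolation=cv2.INTER_CUBIC)
cv2.imwrite("pics/crop.png",np.vstack([a,b]))
for nm,im,pts in(("t",t,[(331,198),(193,127),(202,176),(360,144),(400,220),(216,223)]),("s",s,[(285,161),(180,195),(217,202),(261,155),(240,230-60)])):
    hsv=cv2.cvtColor(im,cv2.COLOR_BGR2HSV)
    for p in pts: print(nm,p,hsv[p[1]-1:p[1]+2,p[0]-1:p[0]+2].reshape(-1,3).mean(0).round())
```

```text
t (331, 198) [ 24.  38. 128.]
t (193, 127) [ 26.  37. 127.]
t (202, 176) [ 33.  32. 129.]
t (360, 144) [ 18.  50. 122.]
t (400, 220) [ 18.  56. 113.]
t (216, 223) [ 15.  75. 100.]
s (285, 161) [ 20.  36. 197.]
s (180, 195) [ 20.  35. 197.]
s (217, 202) [ 20.  36. 197.]
s (261, 155) [ 20.  37. 196.]
s (240, 170) [107. 121.  63.]
```

View pics/crop.png

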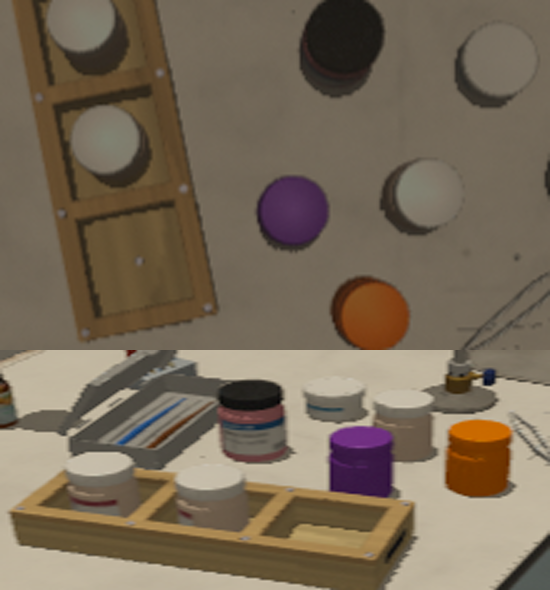

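The crop confirms it: the white-capped tall jar is at top (330,198) / side (285,172), the same kind as the stored ones. The tub is low, and purple and orange are the look-alikes. The empty compartment lies inside four cover screws, at top crop (61,213), (183,188), (207,308), (84,333).

Run:
```python
from h import *
t=cv2.imread("pics/top0.png");s=cv2.imread("pics/side0.png");ct,cs=cam("top"),cam("side")
def blob(im,p,f):
    m=f(cv2.cvtColor(im,cv2.COLOR_BGR2HSV).astype(int)).astype(np.uint8)
    n,l,st,c=cv2.connectedComponentsWithStats(m,connectivity=4); i=l[p[1],p[0]]
    return c[i].round(1),st[i]
T={}
for p in[(331,198),(193,127),(202,176)]:
    print("top",p,*blob(t,p,lambda h:(h[...,1]<46)&(h[...,2]>100)))
for p in[(285,163),(180,195),(217,202)]:
    print("side",p,*blob(s,p,lambda h:(h[...,2]>185)&(h[...,1]<45)))
def screw(im,p,r=3):
    w=im[p[1]-r:p[1]+r+1,p[0]-r:p[0]+r+1].min(2).astype(float);w=np.clip(w-np.median(w)-10,0,None)
    y,x=np.mgrid[-r:r+1,-r:r+1];return np.array(p)+[(w*x).sum()/w.sum(),(w*y).sum()/w.sum()]
sc=lambda x,y:(round(160+x/2.5),round(120+y/2.5))
ss=lambda x,y:(round(145+x*190/550),round(135+(y-350)/2))
ts=[screw(t,sc(*q)) for q in[(61,213),(183,188),(207,308),(84,333)]]
s2=[screw(s,ss(*q)) for q in[(245,540),(291,492),(412,505),(370,555)]]
for a,b in zip(ts,s2): print(a.round(1),b.round(1),"tri",tri(ct,a,cs,b).round(4),"plane45",plane(ct,*a,.045).round(4))
P=[plane(ct,*a,.045) for a in ts];c=np.mean(P,0);print("centre",c.round(4))
for i,j in((0,3),(1,2)): d=P[i]-P[j];print("dir",np.degrees(np.arctan2(d[1],d[0])).round(1),np.linalg.norm(d))
d=P[1]-P[0];print("cross",np.degrees(np.arctan2(d[1],d[0])).round(1),np.linalg.norm(d))
for p in((331,198),(193,127),(202,176)): print(plane(ct,*blob(t,p,lambda h:(h[...,1]<46)&(h[...,2]>100))[0],.077 if p[0]>300 else .085).round(4))
```

```text
top (331, 198) [326.2 195.3] [319 186  17  20 235]
top (193, 127) [196.2 130. ] [188 122  17  18 218]
top (202, 176) [205.5 175.4] [196 166  19  21 287]
side (285, 163) [244.2 120.5] [ 147   59  159  108 5960]
side (180, 195) [151.2 182.2] [ 113  153   77   51 1026]
side (217, 202) [216.3 193.3] [203 175  31  30 398]
[183.2 205.4] [229.4 228.6] tri [0.4329 0.1682 0.0472] plane45 [0.4335 0.1689 0.045 ]
[232.9 195. ] [246.7 203.4] tri [0.4484 0.0749 0.048 ] plane45 [0.4508 0.0763 0.045 ]
[243.  243.3] [288.5 211.1] tri [0.3575 0.0576 0.0456] plane45 [0.3611 0.0594 0.045 ]
[193.8 253.4] [271.8 236.8] tri [0.3449 0.1506 0.0457] plane45 [0.3446 0.1505 0.045 ]
centre [0.3975 0.1138 0.045 ]
dir 11.7 0.0907784270197672
dir 10.7 0.0913003219137605
cross -79.4 0.09418067982658412
[ 0.4453 -0.092   0.077 ]
[0.5664 0.1374 0.085 ]
[0.4849 0.1221 0.085 ]
```

Call:
{"op": "servo_tool", "data": {"fingers": [91,91,91,91,91], "slide": [[1,-1,0],[1,-1,0],[1,-1,0],[1,-1,0],[1,-1,0]], "roll": [0,0,0,0,0]}}

```text
time: 0.6
tcp_pos: [0.2738, -0.4148, 0.4045]
eef_rot: [-3.112, -0.43, 0.0]
wrist_force: [0.2, -0.9, 0.3]
width: 0.091
grasp_force: 0.0
```

Call:
{"op": "servo_tool", "data": {"fingers": [91,91,91,91,91], "slide": [[1,-1,0],[1,-1,0],[1,-1,0],[1,-1,0],[0,0,0]], "roll": [0,0,0,0,0]}}

```text
time: 1.1
tcp_pos: [0.3587, -0.2636, 0.4048]
eef_rot: [-3.109, -0.443, -0.002]
wrist_force: [0.5, 0.1, -0.3]
width: 0.0909
grasp_force: 0.0
```

Run:
```python
from h import *
s=manip.read_state();print(s["time"],s["joint_pos"].round(2),s["tcp_pos"].round(3),R.from_rotvec(s["eef_rot"]).as_matrix().round(3))
c=cam("wrist");print(c)
for p in((.4453,-.095,.077),): print(proj(c,p))
cv2.imwrite("pics/w1.png",manip.read_camera("wrist"))
```

```text
1.1 [ 0.68  0.15 -0.19  1.97  0.03  1.02 -0.81] [ 0.359 -0.264  0.405] [[ 0.96   0.279  0.001]
 [ 0.279 -0.96   0.002]
 [ 0.001 -0.001 -1.   ]]
(array([[320.22218597,   0.        , 253.27909519],
       [  0.        , 320.22218597, 193.42640945],
       [  0.        ,   0.        ,   1.        ]]), array([ 0.42818811, -0.24402492,  0.38508835]), array([[ 0.27975018, -0.9256573 , -0.25475166],
       [-0.96007058, -0.27029572, -0.07214363],
       [-0.00207801,  0.26476177, -0.96431161]]))
[96.96567219 37.06372433]
```

View pics/w1.png

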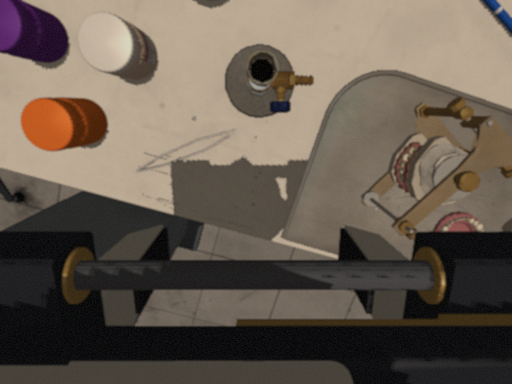

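The wrist view shows the white jar's cap centred near (107,42), with purple at (25,28) and orange at (57,123). Next I'll approach and turn so the fingers close along the clear diagonal.

Call:
{"op": "servo_tool", "data": {"fingers": [91,91,91,91,91], "slide": [[1,-0.67,0],[1,-0.67,0],[1,-0.67,0],[1,-0.67,0],[1,-0.67,0]], "roll": [0,0,0,0,0]}}

```text
time: 1.65
tcp_pos: [0.4738, -0.1315, 0.4045]
eef_rot: [3.112, 0.426, -0.001]
wrist_force: [0.1, -0.6, 0.2]
width: 0.0912
grasp_force: 0.0
```

Call:
{"op": "servo_tool", "data": {"fingers": [91,91,91,91,91], "slide": [[0,0,0],[0,0,0],[0,0,0],[0,0,0],[0,0,0]], "roll": [-1,-1,-1,-1,-1]}}

```text
time: 2.15
tcp_pos: [0.473, -0.1326, 0.4044]
eef_rot: [-2.774, -1.474, 0.001]
wrist_force: [0.7, -0.3, 0.3]
width: 0.091
grasp_force: 0.0
```

Call:
{"op": "servo_tool", "data": {"fingers": [91,91,91,91,91], "slide": [[0,0,0],[0,0,0],[0,0,0],[0,0,0],[0,0,0]], "roll": [-1,-1,-1,-1,-1]}}

```text
time: 2.65
tcp_pos: [0.473, -0.1327, 0.4043]
eef_rot: [-2.103, -2.333, 0.001]
wrist_force: [-0.4, -0.1, 0.7]
width: 0.0911
grasp_force: 0.0
```

Call:
{"op": "servo_tool", "data": {"fingers": [91,91,91,91,91], "slide": [[0,0,0],[0,0,0],[0,0,0],[0,0,0],[0,0,0]], "roll": [-1,-1,-1,-1,-1]}}

```text
time: 3.15
tcp_pos: [0.473, -0.1327, 0.4043]
eef_rot: [-1.178, -2.912, 0.001]
wrist_force: [-0.3, 1.2, 0.5]
width: 0.091
grasp_force: 0.0
```

Run:
```python
from h import *
s=manip.read_state();print(s["time"],s["joint_pos"].round(2),s["tcp_pos"].round(4),R.from_rotvec(s["eef_rot"]).as_matrix().round(3))
c=cam("wrist");np.savez("w2.npz",*c)
print(proj(c,(.4453,-.095,.077)))
cv2.imwrite("pics/w2.png",manip.read_camera("wrist"))
```

```text
3.15 [ 0.7   0.29 -0.66  1.85  0.2   1.07  0.76] [ 0.473  -0.1327  0.4043] [[-0.719  0.695 -0.001]
 [ 0.695  0.719 -0.   ]
 [ 0.    -0.001 -1.   ]]
[261.51488946 132.24392199]
```

View pics/w2.png

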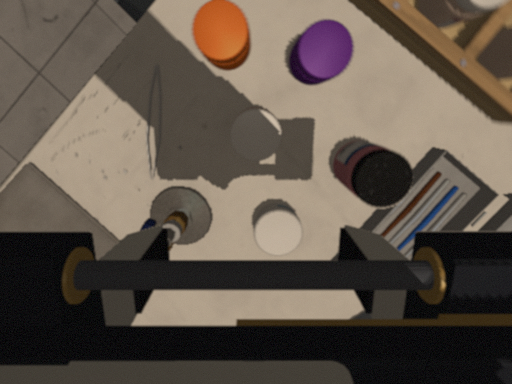

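The jar's cap is at about (256,134), partly in the arm's shadow. The tub is at (278,228), black at (380,177), purple at (323,50) and orange at (221,32). Next is the circle fit in the wrist and top views, then triangulation.

```bash
cat >> h.py <<'E'
def hough(im,p,r,rmin,rmax,k=4):
    x0,y0=p[0]-r,p[1]-r
    g=cv2.cvtColor(im[y0:p[1]+r,x0:p[0]+r],cv2.COLOR_BGR2GRAY)
    g=cv2.createCLAHE(3).apply(cv2.resize(g,None,fx=k,fy=k,interpolation=cv2.INTER_CUBIC))
    c=cv2.HoughCircles(cv2.GaussianBlur(g,(0,0),2),cv2.HOUGH_GRADIENT,1,20,param1=80,param2=10,minRadius=int(rmin*k),maxRadius=int(rmax*k))
    return None if c is None else np.array([[(a+.5)/k+x0-.5,(b+.5)/k+y0-.5,q/k] for a,b,q in c[0][:3]])
E
python3 - <<'E'
from h import *
t=cv2.imread("pics/top0.png");w=cv2.imread("pics/w2.png");ct=cam("top");z=np.load("w2.npz");cw=[z[k] for k in z.files]
a=hough(t,(331,198),26,12,16);b=hough(w,(256,134),45,22,30);print(a.round(1),b.round(1))
for i in a[:2]:
  for j in b[:2]: print(tri(ct,i[:2],cw,j[:2]).round(4),plane(ct,*i[:2],.077).round(4),plane(cw,*j[:2],.077).round(4))
for p in((193,127),(202,176)): q=hough(t,p,22,12,16);print(q[0].round(1),plane(ct,*q[0][:2],.085).round(4))
E
```

```text
[[331.2 196.8  13.2]
 [326.5 199.   14.8]] [[252.8 133.   28.3]
 [256.  138.5  22.2]
 [257.5 130.8  23.3]]
[ 0.4417 -0.1023  0.0673] [ 0.4425 -0.1009  0.077 ] [ 0.44   -0.1015  0.077 ]
[ 0.4443 -0.1022  0.0743] [ 0.4425 -0.1009  0.077 ] [ 0.4459 -0.1028  0.077 ]
[ 0.4428 -0.1055 -0.0026] [ 0.4386 -0.0923  0.077 ] [ 0.44   -0.1015  0.077 ]
[ 0.4451 -0.1035  0.0234] [ 0.4386 -0.0923  0.077 ] [ 0.4459 -0.1028  0.077 ]
[191.8 126.5  13.6] [0.5728 0.1452 0.085 ]
[201.5 175.2  13.5] [0.4854 0.1292 0.085 ]
```

Call:
{"op": "servo_tool", "data": {"fingers": [91,91,91,91,91], "slide": [[0.73,0.02,0],[0.73,0.02,0],[0,0,1],[0,0,1],[0,0,0]], "roll": [0,0,0,0,0]}}

```text
time: 3.7
tcp_pos: [0.4412, -0.1008, 0.3419]
eef_rot: [-1.187, -2.903, 0.002]
wrist_force: [-0.7, -0.4, -1.1]
width: 0.0913
grasp_force: 0.0
```

Run:
```python
from h import *
s=manip.read_state();print(s["time"],s["tcp_pos"].round(4),R.from_rotvec(s["eef_rot"]).as_matrix().round(3))
c=cam("side");
p=np.array([*s["tcp_pos"][:2],.077]);print("jar under tcp would be at px",proj(c,p),"wrist",proj(cam("wrist"),p))
im=manip.read_camera("side");w=manip.read_camera("wrist")
cv2.imwrite("pics/g1.png",np.hstack([cv2.resize(im[80:260,180:400],(400,327)),cv2.resize(w,(400,327))]))
```

```text
3.7 [ 0.4412 -0.1008  0.3419] [[-0.714  0.701 -0.006]
 [ 0.701  0.714  0.001]
 [ 0.005 -0.004 -1.   ]]
jar under tcp would be at px [283.80863562 158.27077873] wrist [254.0486696  198.83185575]
```

View pics/g1.png

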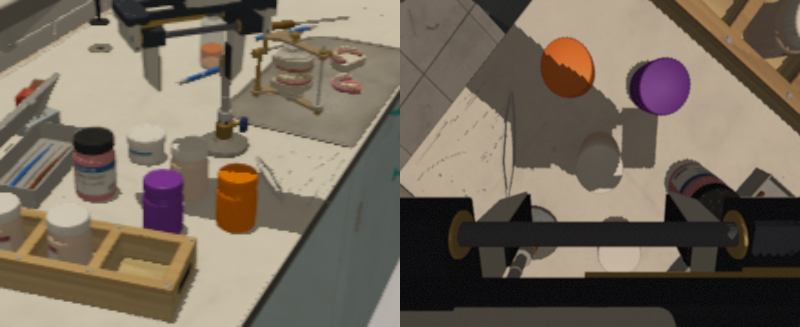

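The side crop shows the jar at crop (190,160), between purple and tub, with the gripper above it. The wrist pane shows the cap around pane (600,160), roughly 10 px from the predicted spot, so I'll refine before descending.

Run:
```python
from h import *
cw=cam("wrist");w=manip.read_camera("wrist");ct=cam("top")
b=hough(w,(256,188),50,28,38);print(b.round(1))
for j in b: print(plane(cw,*j[:2],.077).round(4),tri(ct,(331.2,196.8),cw,j[:2]).round(4))
v=cv2.resize(w[120:260,180:332],None,fx=4,fy=4,interpolation=cv2.INTER_CUBIC)
v=cv2.convertScaleAbs(v,alpha=1.6)
for (x,y,r),col in zip(b,((0,0,255),(0,255,0),(255,0,0))): cv2.circle(v,(int((x-180)*4),int((y-120)*4)),int(r*4),col,1)
cv2.imwrite("pics/j.png",v)
```

```text
[[253.  195.2  29.9]
 [242.8 182.2  35.8]
 [255.5 190.8  34.7]]
[ 0.4419 -0.0995  0.077 ] [ 0.4426 -0.1009  0.0733]
[ 0.4285 -0.0978  0.077 ] [ 0.4463 -0.121  -0.0439]
[ 0.4407 -0.0955  0.077 ] [ 0.443  -0.1003  0.0647]
```

View pics/j.png

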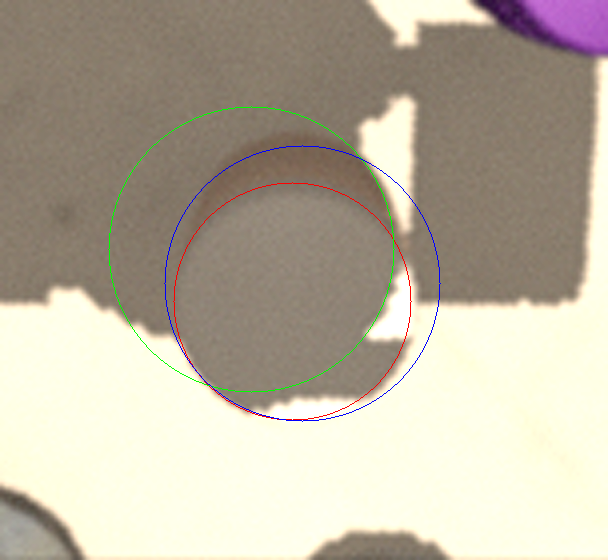

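The red circle, centre (253,195), fits the cap rim. It puts the jar at (0.442, -0.100), top about 0.073–0.077, within 2 mm of the tool axis. Descending.

Call:
{"op": "servo_tool", "data": {"fingers": [91,91,91,91,91], "slide": [[0,0,1],[0,0,1],[0,0,1],[0,0,0.7],[0,0,0.4]], "roll": [0,0,0,0,0]}}

```text
time: 4.35
tcp_pos: [0.4433, -0.1, 0.2214]
eef_rot: [1.185, 2.909, -0.0]
wrist_force: [-0.1, -0.3, 0.6]
width: 0.0912
grasp_force: 0.0
```

Call:
{"op": "servo_tool", "data": {"fingers": [50,40,30,30,30], "slide": [[0,0,0],[0,0,0],[0,0,0],[0,0,0],[0,0,0]], "roll": [0,0,0,0,0], "grip_force": 20}}

```text
time: 4.85
tcp_pos: [0.443, -0.0997, 0.2224]
eef_rot: [1.183, 2.909, -0.0]
wrist_force: [-0.3, -0.8, -0.1]
width: 0.0557
grasp_force: 0.0
```

Call:
{"op": "servo_tool", "data": {"fingers": [30,30,30,30,30], "slide": [[0,0,0],[0,0,0],[0,0,0],[0,0,0],[0,0,0]], "roll": [0,0,0,0,0]}}

```text
time: 5.35
tcp_pos: [0.4429, -0.0998, 0.2221]
eef_rot: [1.184, 2.909, -0.001]
wrist_force: [-0.7, -1.1, 6.8]
width: 0.0498
grasp_force: 20.0
```

Gripped at 50 mm with 20 N. Lifting.

Call:
{"op": "servo_tool", "data": {"fingers": [30,30,30,30,30], "slide": [[0,0,-0.4],[0,0,-0.8],[0,0,-1],[0,0,-1],[0,0,-0.8]], "roll": [0,0,0,0,0], "grip_force": 25}}

```text
time: 5.85
tcp_pos: [0.4427, -0.0992, 0.3439]
eef_rot: [1.182, 2.91, 0.001]
wrist_force: [0.2, -0.3, -1.7]
width: 0.0495
grasp_force: 25.0
```

Call:
{"op": "servo_tool", "data": {"fingers": [30,30,30,30,30], "slide": [[0.6,0.4,0],[0.9,0.6,0],[0.9,0.6,0],[0.9,0.6,0],[0.9,0.6,0]], "roll": [0,0,0,0,0]}}

```text
time: 6.35
tcp_pos: [0.4104, 0.0498, 0.3423]
eef_rot: [1.183, 2.91, -0.0]
wrist_force: [1.1, 0.4, -1.6]
width: 0.0495
grasp_force: 25.0
```

Call:
{"op": "servo_tool", "data": {"fingers": [30,30,30,30,30], "slide": [[0.9,0.6,0],[0.9,0.6,0],[0,0,0],[0,0,0],[0,0,0]], "roll": [0,0,-0.5,-0.8,-1]}}

```text
time: 6.85
tcp_pos: [0.3971, 0.1125, 0.3423]
eef_rot: [0.693, 3.064, -0.0]
wrist_force: [-0.1, -0.1, -1.8]
width: 0.0493
grasp_force: 25.0
```

Call:
{"op": "servo_tool", "data": {"fingers": [30,30,30,30,30], "slide": [[0,0,0],[0,0,0],[0,0,0],[0,0,0],[0,0,0]], "roll": [-1,-1,-1,-1,-0.64]}}

```text
time: 7.35
tcp_pos: [0.3973, 0.112, 0.3422]
eef_rot: [0.317, -3.125, 0.001]
wrist_force: [0.8, 0.4, -0.9]
width: 0.0495
grasp_force: 25.0
```

Run:
```python
from h import *
w=manip.read_camera("wrist");sd=manip.read_camera("side")
s=manip.read_state();M=R.from_rotvec(s["eef_rot"]).as_matrix();print(s["time"],s["joint_pos"].round(2),s["tcp_pos"].round(4),s["width"],s["grasp_force"],M.round(3),"yaw x",np.degrees(np.arctan2(M[1,0],M[0,0])))
print("tool delta",(M.T@(np.array([.397,.1135,.008+.063+.159])-s["tcp_pos"])/.03).round(2))
cv2.imwrite("pics/p1.png",np.hstack([cv2.resize(sd[80:260,120:340],(400,327)),cv2.resize(w,(400,327))]))
```

```text
7.45 [ 0.44  0.32 -1.01  2.08  0.35  0.91  1.  ] [0.3974 0.1119 0.3421] 0.04967621365941216 24.963548212035676 [[-0.98  -0.197 -0.   ]
 [-0.197  0.98  -0.   ]
 [ 0.    -0.    -1.   ]] yaw x -168.65355498577767
tool delta [0.   0.05 3.74]
```

View pics/p1.png

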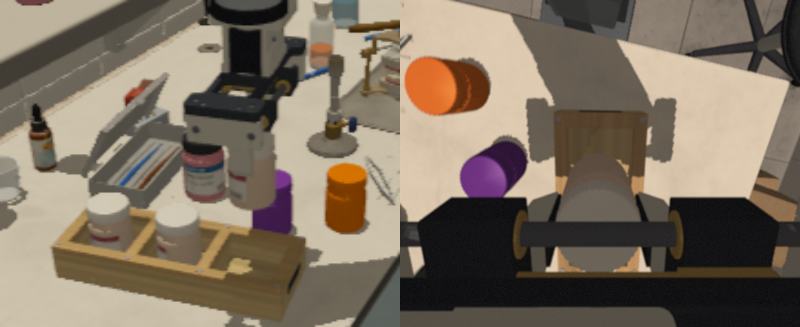

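The side pane shows the jar held upright over the crate, and the wrist pane shows it centred on the crate (pane x≈600). Lowering.

Call:
{"op": "servo_tool", "data": {"fingers": [30,30,30,30,30], "slide": [[0,0.05,0.5],[0,0,0.8],[0,0,0.8],[0,0,0.6],[0,0,0.4]], "roll": [0,0,0,0,0]}}

```text
time: 7.95
tcp_pos: [0.397, 0.1133, 0.2479]
eef_rot: [0.304, -3.126, 0.001]
wrist_force: [-0.2, -0.1, -0.7]
width: 0.0492
grasp_force: 25.0
```

Call:
{"op": "servo_tool", "data": {"fingers": [30,30,30,30,30], "slide": [[0,0,0.2],[0,0,0.15],[0,0,0.1],[0,0,0.1],[0,0,0]], "roll": [0,0,0,0,0]}}

```text
time: 8.45
tcp_pos: [0.3974, 0.1134, 0.2323]
eef_rot: [-0.308, 3.126, -0.0]
wrist_force: [0.6, -0.0, -1.5]
width: 0.0495
grasp_force: 25.0
```

Call:
{"op": "servo_tool", "data": {"fingers": [30,30,30,30,30], "slide": [[0,0,0.04],[0,0,0.04],[0,0,0],[0,0,0],[0,0,0]], "roll": [0,0,0,0,0]}}

```text
time: 8.95
tcp_pos: [0.3975, 0.1134, 0.23]
eef_rot: [-0.308, 3.126, -0.0]
wrist_force: [-0.2, -1.1, 5.9]
width: 0.0495
grasp_force: 25.0
```

Floor contact shows as a wrist force of +6 N at z = 0.230, the height expected from the grasp. Releasing and withdrawing.

Call:
{"op": "servo_tool", "data": {"fingers": [55,65,80,90,90], "slide": [[0,0,0],[0,0,0],[0,0,0],[0,0,0],[0,0,0]], "roll": [0,0,0,0,0]}}

```text
time: 9.45
tcp_pos: [0.3973, 0.1134, 0.2298]
eef_rot: [0.308, -3.126, -0.0]
wrist_force: [-0.5, 0.1, -0.5]
width: 0.0824
grasp_force: 0.0
```

Call:
{"op": "servo_tool", "data": {"fingers": [90,90,90,90,90], "slide": [[0,0,0],[0,0,-0.3],[0,0,-0.7],[0,0,-1],[0,0,-1]], "roll": [0,0,0,0,0]}}

```text
time: 9.95
tcp_pos: [0.3969, 0.1137, 0.3212]
eef_rot: [0.31, -3.125, -0.001]
wrist_force: [1.4, -0.1, -0.1]
width: 0.0897
grasp_force: 0.0
```

Call:
{"op": "servo_tool", "data": {"fingers": [90,90,90,90,90], "slide": [[0,0,-1],[0,0,-1],[0,0,-0.5],[0,0,0],[0,0,0]], "roll": [0,0,0,0,0]}}

```text
time: 10.45
tcp_pos: [0.3971, 0.1133, 0.3949]
eef_rot: [-0.308, 3.126, -0.001]
wrist_force: [-0.2, -0.7, -0.3]
width: 0.0903
grasp_force: 0.0
```

Run:
```python
from h import *
sd=manip.read_camera("side");s=manip.read_state();print(s["time"],s["tcp_pos"].round(3),s["wrist_force"].round(1),s["width"])
cv2.imwrite("pics/p2.png",cv2.resize(sd[120:270,130:340],None,fx=3,fy=3))
```

```text
10.5 [0.397 0.113 0.394] [-0.6 -0.3 -0.1] 0.09013585083266534
```

View pics/p2.png

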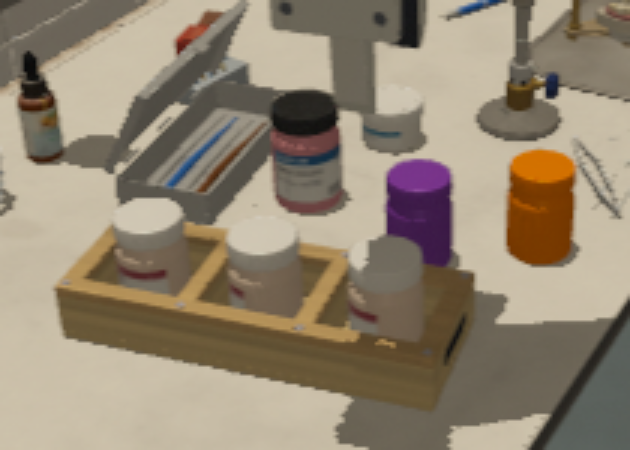

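All three jars stand upright at matching heights in the crate, with caps at crop (148,222), (263,240) and (385,262). The gripper is clear, so I'm handing in.

```bash
python3 -c "
from bench import manip
print(manip.job_done())"
```

```text
the job is handed in; nothing more can be done
None
```

The loose white-capped jar is standing upright on the floor of the crate's empty compartment, the two stored jars look undisturbed in the last picture, and the job is handed in at about 10.5 s; no verdict was returned.

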